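# Find the heavy side of the winder's wheel and hold it down

### The arm

A 7-joint arm with a two-finger parallel gripper is mounted at the origin on the work surface. World frame = base frame: x ahead of the robot, y to its left, z up, the work surface at z = 0. Lengths are in m, angles in rad, forces in N, time in s.
With the tool pointing down it reaches from about 0.4 to 0.875 m from the base axis. Payload 19.3 kg.
Tool frame: the origin (TCP) lies at the centre of the arm's flange, where the gripper is bolted on; the fingertips stand 173 mm ahead of it and the grasp point (between the pads) lies 155 mm ahead of it (bot.grip_point_offset is the distance from the TCP to the grasp point, in m); z points along the fingers, x is the direction in which the jaws open and shut, and the axes are right-handed (so a half turn about z gives the same grasp; the last joint's range is limited). The gripper opens to 85 mm and grips with 20 to 120 N. Pads are 22 mm wide; open, the fingers measure 114 mm over their backs; the gripper's body (76 mm by 85 mm) begins 54 mm behind the grasp point. The pads swing forward as they close: fully open they stand 13 mm farther back than shut.
Start: joints at [-0.07, 0.521, -0.036, 1.599, 0.021, 1.021, -0.113], TCP at [0.625, -0, 0.405] pointing down, gripper open.
Joint ranges: [-2.91, 2.91], [-0.3, 2.13], [-1.5, 1.42], [0.17, 2.43], [-1.26, 4.41], [0.16, 1.93], [-2.52, 2.52]. Speed limits (rad/s): [1.89, 1.89, 2.39, 2.39, 3.01, 3.01, 3.01].

### API

Orientations are given as [roll, pitch, yaw] about the fixed x, y, z axes, in that order (R = Rz(yaw) Ry(pitch) Rx(roll)).
In Python, from workcell import bot gives the robot as it stands.
- The arm moves only by the tool step_arm, never from a script. Its argument "plan" is a list that holds one entry, the list of rows, each a list of 4 numbers: the shift along the world's x, y, z in cm, then the turn about the world's z in rad. A call has 1 to 12 rows; each row is the pose to reach, as a shift and turn from the pose measured when the call began; what a row does not reach only later rows make up. A row lasts 1/12 s, in which the tool goes at most 41.7 mm and 7.16 degrees, less where a joint would pass 70% of its speed; a pose out of reach is approached as far as the arm can. A call with a gripper value outside its range is refused whole. "jaw" is the closure, from 0 (fully open) to 1 (shut), set as the call begins (left out, the last holds). The fingers move at their own pace and stop on an object; "force" is the grip in N (left out, the last holds). Time passes only in rows, so rows that repeat a pose let the fingers close. It gives the time, the measured TCP pose, the force and the opening at its end, in the units of the state.
- bot.observe(): the state, without advancing time (a new reading comes with each control period).
- bot.grab_frame(name): name is "scene" or "side" or "wrist"; returns a dict with "pixels" (480x640x3 uint8, blue, green, red), "mtx" (3x3 intrinsics, pixels), "R" (3x3) and "t" (3): a world point X has camera coordinates R X + t. Camera axes: x right, y down, z forward; pixel columns grow to the right and rows downward; lengths in m; the calibration is good to about 2 mm. A picture is of the moment at which its call begins. There is no depth.
- bot.job_done(): hands the job in, once; it reports no verdict.
The state is a dict: "clock": time; "qpos": joint angles; "qd": joint speeds; "joint_efforts": joint torques, N m; "position": TCP position; "tool_rot": TCP orientation; "force": force on the tool from outside, world axes, zero at the start; "moment": the same for the moment, N m; "grip_width": finger opening in m.
Only numpy, scipy, OpenCV 4.12 (cv2) and the standard library are available. Lean on these libraries where they do the work, as an engineer would, in place of code of your own. Each camera call takes 0.05 s, during which the arm holds its last target.

### The job

The wheel of the hand-cranked coil winder has a heavy side that cannot be seen. Take its crank handle, turn the wheel well round (half a turn at least, a whole turn is better) to feel where the weight is, then bring the heavy side straight down and finish still holding the handle there, keeping the wheel still so that a weight can be glued on at the top. Leave the other things on the bench where they are.

Things in the scene. Friction and masses are not known exactly. Their poses are not given: they have to be found in the camera images.
- stand: the green bearing stand of the hand-cranked coil winder, fixed to the table: base plate 170 x 170 x 14 mm (centre 35 mm towards +y of the origin), bearing pedestal on the +y side, 164 mm high. Origin on the table straight under axle. z is up, y runs along the level axle; the wheel's crank side faces -y
- axle (a point): point on the axle's centre line in the plane of the wheel's crank face, 130 mm above the table; axes as the stand's. The plywood wheel (150 mm diameter, 36 mm thick) lies towards +y; its hub (34 mm diameter) stands 8 mm out towards -y; a steel disc (36 mm diameter, 6 mm thick) on the face opposite the crank balances the crank and handle
- wheel (a joint): angle q of the wheel, rad, about the stand's +y axis. 0: crank straight above the axle; pi/2: crank level, towards the stand's +x; pi: crank below. The crank's axis is 50 mm from the axle: (0.050 sin q, 0.050 cos q) in the stand's x and z from axle. It turns two whole turns either way from 0; the bearing drags evenly (0.30 N m) and holds the wheel where it is left
- grip (a point): point on the axis of the crank handle, a wooden sleeve 20 mm in diameter, 72 mm long, turning freely on a pin parallel to the axle. It spans 16 to 88 mm out from the wheel's crank face; this point is 62 mm out, 80 to 180 mm above the table. Take it here from above, one finger on each side across the axle's direction. Its axes turn with the sleeve
- below_axle (a point): fixed point 50 mm straight below the axle, mid wheel. The heavy side is a lead plug (0.42 to 0.58 kg) buried in the wheel 50 mm from the axle, at any angle from the crank, new each time. When straight down its middle is here. Its weight (up to 0.21 to 0.29 N m) is felt at the handle: with the drag, about 0.3 to 12 N; harder while it comes up, easier while it goes down
- sleeve: the crank handle itself (see the grip point); origin on its axis at the end next to the wheel, 16 mm out from the crank face; y along the axle; it turns freely on its pin
- clamp_a: bar clamp lying flat near the robot's right, steel bar 240 mm long along its x, red handle, 26 mm high; origin under the middle of the bar
- clamp_b: second bar clamp of the same make lying flat beyond the winder; origin under the middle of the bar
- tape: roll of tape lying flat, 96 mm outside diameter, 24 mm high, on the mat on the crank's side of the winder; origin under its centre
- caul: light wood block 140 x 35 x 22 mm (x, y, z) lying between the robot and the winder; origin under its centre
- glue: white glue bottle, 60 mm diameter, 160 mm tall, standing; origin under its centre
- screwdriver: screwdriver lying on the mat, handle towards its -x; origin at its underside
- jar: glass jar with a steel cap, 68 mm diameter, 75 mm tall, standing; origin under its centre

How it is judged:
By the outcome, as a careful person would: the job done as asked, in the order asked, and still so for the second after the job is handed in, while the arm keeps its last pose, push and grip.
It also fails if it takes over 72 s, if anything falls off the work surface, if the arm or the gripper's body presses on something with over 40 N, if the wrist force passes 120 N, or if a joint passes its speed limit or range.

## Working session

There is one attempt and no reset: what is moved stays moved. The work goes in short steps, Python scripts to look and compute and a tool call to move; the robot and the scene stay as the last step left them, time stands still between calls to the robot, and variables do not carry over. Pictures are saved under pics/ and viewed, and the job is handed in when it is done.

Besides the shell and the picture viewer there is one more tool, called after ">>>" by a JSON object that holds its "api" and its "payload". step_arm: Moves the arm, as the interface text tells. Its arguments: {"type":"object","properties":{"plan":{"type":"array"},"jaw":{"type":"number"},"force":{"type":"number"}},"required":["plan"]}

```bash
mkdir -p pics; ls
python3 - <<'E'
from workcell import bot
import cv2
for n in ["scene","side","wrist"]:
    f=bot.grab_frame(n); cv2.imwrite(f"pics/{n}0.png",f["pixels"])
    print(n,f["mtx"].tolist(),f["R"].round(4).tolist(),f["t"].round(4).tolist())
print(bot.observe())
E
```

```text
pics
scene [[442.8099362757746, 0.0, 317.08863243642526], [0.0, 442.8099362757746, 233.66198558230786], [0.0, 0.0, 1.0]] [[-0.824, 0.5662, -0.02], [0.3246, 0.4428, -0.8358], [-0.4643, -0.6952, -0.5487]] [0.5483, -0.036, 1.3294]
side [[516.2619729746307, 0.0, 319.90150709127823], [0.0, 516.2619729746307, 237.31056082507104], [0.0, 0.0, 1.0]] [[-0.9982, -0.0589, 0.0141], [-0.0503, 0.6772, -0.7341], [0.0337, -0.7334, -0.6789]] [0.5481, 0.2031, 1.0926]
wrist [[391.76083160104895, 0.0, 318.61991783111256], [0.0, 391.76083160104895, 241.54895626783764], [0.0, 0.0, 1.0]] [[1.0, -0.0008, -0.0011], [-0.0004, -0.9533, 0.302], [-0.0013, -0.302, -0.9533]] [-0.6234, -0.0372, 0.3807]
{'clock': 0.15, 'qpos': array([-0.07017471,  0.52190432, -0.03627919,  1.59984286,  0.02120455,
        1.02110057, -0.11280814]), 'qd': array([ 7.63367373e-04, -1.10974663e-03, -9.82238936e-04, -7.52702220e-04,
        1.23783102e-04, -8.04146070e-04, -6.55920386e-05]), 'joint_efforts': array([ 4.00798544e-04, -9.27376485e+01,  1.98035471e+00, -3.70049715e+01,
        1.79930578e-02,  6.46477114e-03, -1.41420460e-05]), 'position': array([ 6.24910348e-01, -5.90318871e-05,  4.04253710e-01]), 'tool_rot': array([ 3.14150721e+00,  8.66170148e-04, -8.58492562e-05]), 'force': array([ 0.47696099, -0.25877241, -0.14285402]), 'moment': array([-0.00333827,  0.05169832,  0.02214305]), 'grip_width': 0.0854393190225496}
```

View pics/scene0.png

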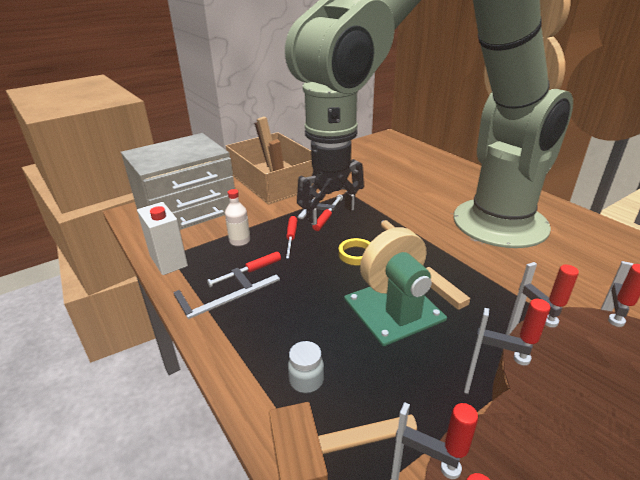

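View pics/side0.png

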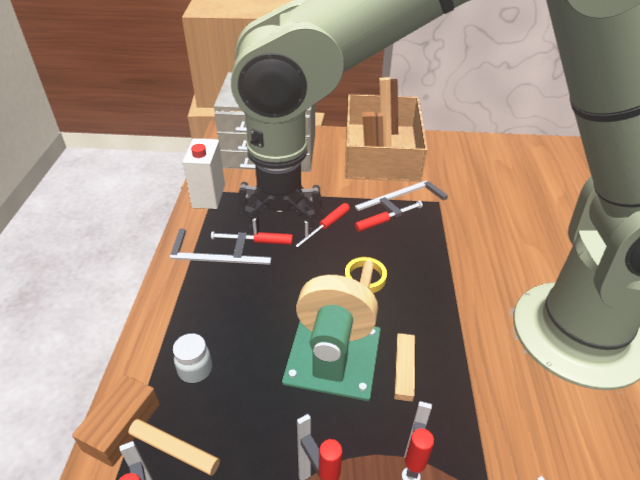

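View pics/wrist0.png

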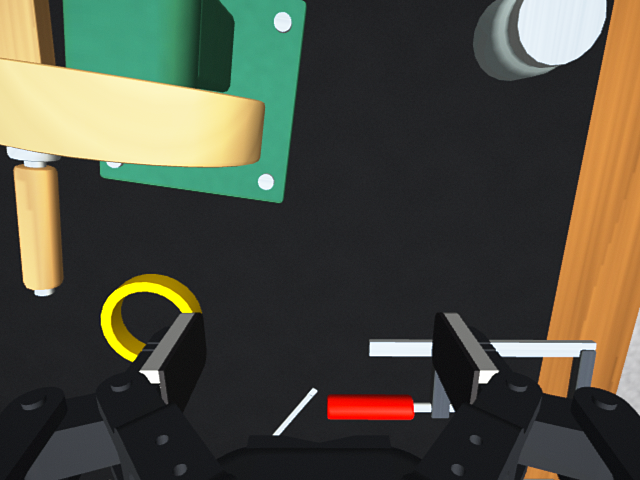

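The wrist view shows the handle at about (38,230), the base's screws at (282,21) and (265,182), and the tape at (150,318). The side view shows the screws at (293,372), (362,386) and (372,331), and the handle tip at about (367,265). Next I'll measure these.

```bash
cat > h.py <<'E'
import numpy as np,cv2
from workcell import bot
def ray(f,u,v):
    d=np.linalg.inv(f["mtx"])@np.array([u,v,1.]); return -f["R"].T@f["t"], f["R"].T@d
def plane(f,u,v,z):
    c,d=ray(f,u,v); return c+d*(z-c[2])/d[2]
def tri(obs):
    A=np.zeros((3,3));b=np.zeros(3)
    for f,u,v in obs:
        c,d=ray(f,u,v); d=d/np.linalg.norm(d); P=np.eye(3)-np.outer(d,d); A+=P;b+=P@c
    X=np.linalg.solve(A,b)
    r=[]
    for f,u,v in obs:
        p=f["mtx"]@(f["R"]@X+f["t"]); r.append((p[:2]/p[2]-[u,v]).round(1).tolist())
    return X,r
E
python3 - <<'E'
from h import *
S={n:bot.grab_frame(n) for n in["scene","side","wrist"]}
for n,f in S.items():
    im=f["pixels"]; hsv=cv2.cvtColor(im,cv2.COLOR_BGR2HSV)
    g=cv2.inRange(hsv,(65,90,20),(90,255,255))
    cs,_=cv2.findContours(g,cv2.RETR_EXTERNAL,cv2.CHAIN_APPROX_NONE)
    c=max(cs,key=cv2.contourArea); print(n,cv2.boundingRect(c))
    print(" poly",cv2.approxPolyDP(c,4,True)[:,0].tolist())
    w=cv2.inRange(hsv,(0,0,150),(180,70,255))
    cs,_=cv2.findContours(w,cv2.RETR_EXTERNAL,cv2.CHAIN_APPROX_NONE)
    x,y,ww,hh=cv2.boundingRect(c)
    for k in cs:
        m=cv2.moments(k)
        if m["m00"]<8 or m["m00"]>600: continue
        u,v=m["m10"]/m["m00"],m["m01"]/m["m00"]
        if x-5<u<x+ww+5 and y-5<v<y+hh+5: print("  w",round(u,1),round(v,1),m["m00"],plane(f,u,v,.016).round(4))
cv2.imwrite("pics/cs.png",cv2.resize(S["side"]["pixels"][210:410,260:420],None,fx=3,fy=3,interpolation=cv2.INTER_CUBIC))
cv2.imwrite("pics/cc.png",cv2.resize(S["scene"]["pixels"][200:350,320:480],None,fx=4,fy=4,interpolation=cv2.INTER_CUBIC))
cv2.imwrite("pics/cw.png",cv2.resize(S["wrist"]["pixels"][0:310,0:310],None,fx=1.9,fy=1.9,interpolation=cv2.INTER_CUBIC))
E
```

```text
scene (345, 287, 102, 58)
 poly [[345, 296], [385, 344], [446, 317], [440, 311], [434, 316], [431, 310], [437, 308], [425, 297], [422, 316], [400, 326], [385, 311], [386, 294], [368, 287]]
  w 384.7 332.3 28.5 [0.5935 0.1498 0.016 ]
  w 436.1 311.4 24.5 [0.4577 0.1687 0.016 ]
  w 353.9 295.9 20.5 [0.5743 0.0207 0.016 ]
  w 420.8 285.4 259.5 [0.4201 0.0848 0.016 ]
side (282, 323, 97, 76)
 poly [[300, 323], [282, 382], [368, 398], [378, 331], [363, 343], [350, 342], [344, 378], [338, 382], [312, 375], [311, 333]]
  w 362.4 386.1 49.0 [0.4592 0.1666 0.016 ]
  w 292.2 372.8 49.0 [0.5941 0.1469 0.016 ]
  w 326.6 351.1 382.5 [0.5305 0.0926 0.016 ]
  w 372.2 332.1 26.0 [0.4386 0.0396 0.016 ]
wrist (62, 0, 245, 204)
 poly [[62, 0], [65, 66], [203, 88], [265, 104], [260, 158], [253, 164], [111, 168], [99, 161], [100, 176], [282, 201], [304, 1]]
  w 265.3 181.3 180.0 [0.575  0.0235 0.016 ]
  w 113.2 164.1 54.5 [0.4385 0.0391 0.016 ]
  w 113.4 99.4 9.0 [0.4474 0.094  0.016 ]
  w 281.9 21.5 257.0 [0.5939 0.1534 0.016 ]
```

View pics/cs.png

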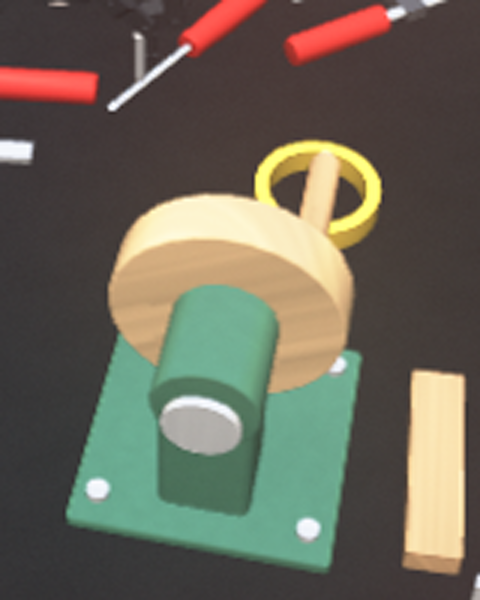

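View pics/cc.png

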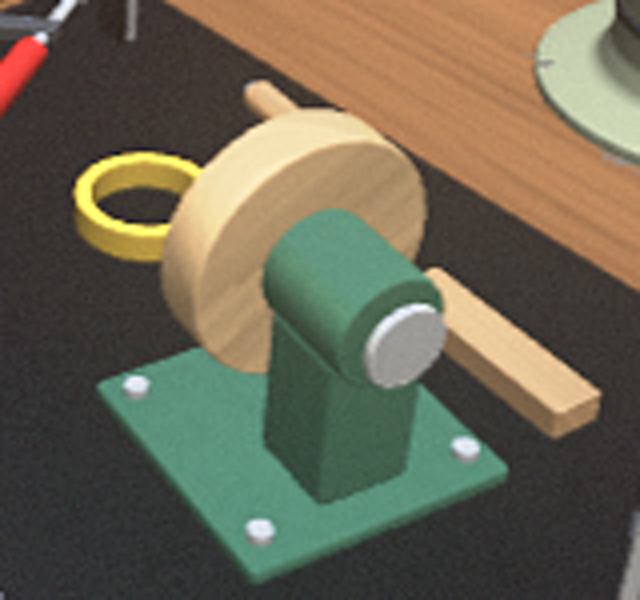

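View pics/cw.png

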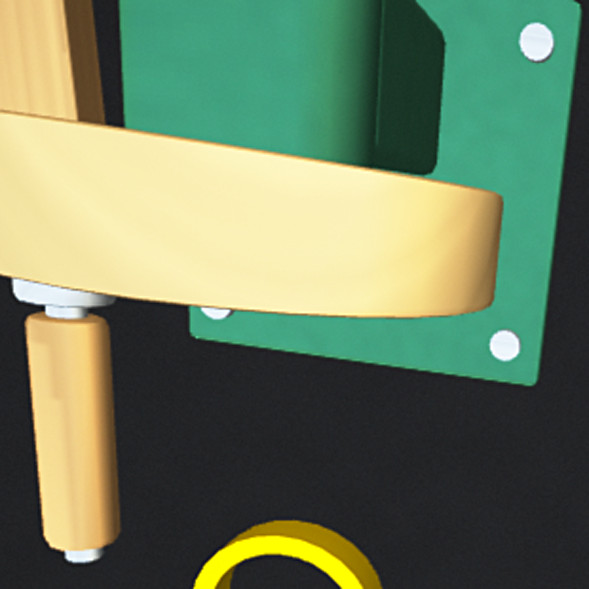

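Run:
```python
from h import *
S={n:bot.grab_frame(n) for n in["scene","side","wrist"]}
X,r=tri([(S["wrist"],43.5,290),(S["side"],369,262.5),(S["scene"],383,223)]);print("tip",X,r)
X2,r=tri([(S["wrist"],43.5,290),(S["side"],369,262.5)]);print("tip ws",X2,r)
yaw=-.14;R=np.array([[np.cos(yaw),-np.sin(yaw),0],[np.sin(yaw),np.cos(yaw),0],[0,0,1]])
ax=np.array([.5115,.0601,.13])
print(R.T@(X-ax),R.T@(X2-ax))
# disc on bearing cap back: side (326.6,351.1) scene (420.8,285.4)
X,r=tri([(S["side"],326.6,351.1),(S["scene"],420.8,285.4)]);print("cap",X,r,R.T@(X-ax))
# sleeve line in wrist at tip's height
for uv in[(34.7,167),(39,230),(43.5,290)]: print(plane(S["wrist"],*uv,X2[2]), R.T@(plane(S["wrist"],*uv,X2[2])-ax))
```

```text
tip [ 0.45579083 -0.02275331  0.15395229] [[1.3, 1.6], [-0.2, 1.0], [0.2, -0.7]]
tip ws [ 0.45621397 -0.02143322  0.1566741 ] [[-1.4, 1.5], [-0.3, 0.5]]
[-0.0436025  -0.08981651  0.02395229] [-0.04336771 -0.08845028  0.0266741 ]
cap [0.52902858 0.17381769 0.13087814] [[0.0, 0.6], [-0.3, -0.4]] [0.00148856 0.11505107 0.00087814]
[0.46815624 0.05323906 0.1566741 ] [-0.04196229 -0.01284214  0.0266741 ]
[0.46274525 0.01732473 0.1566741 ] [-0.04230874 -0.04916014  0.0266741 ]
[ 0.45730359 -0.02042005  0.1566741 ] [-0.04243014 -0.08729498  0.0266741 ]
```

Everything agrees: the handle radius comes out at 50 mm, the yaw is -0.14, the axle is near (0.512, 0.060, 0.130) and q0 is about -1.03. The grip point is near (0.461, 0.0045, 0.156). I'll move above it first.

>>> {"api": "step_arm", "payload": {"plan": [[[-1.5,0,0,0],[-3.5,0.1,0,-0.02],[-5.5,0.2,0,-0.05],[-7.5,0.3,0,-0.08],[-9.5,0.4,0,-0.1],[-11.5,0.4,0,-0.12],[-13.5,0.45,0,-0.14],[-15,0.45,0,-0.14],[-16,0.45,0,-0.14],[-16.4,0.45,0,-0.14],[-16.4,0.45,0,-0.14],[-16.4,0.45,0,-0.14]]], "jaw": 0, "force": 80}}

```text
clock: 1.45
position: [0.4616, 0.0045, 0.4048]
tool_rot: [-3.141, -0.001, -0.14]
force: [0.3, 0.4, -0.4]
grip_width: 0.0856
```

Run:
```python
from h import *
f=bot.grab_frame("wrist");cv2.imwrite("pics/w1.png",f["pixels"])
s=bot.observe();print(s["clock"],s["position"],s["tool_rot"],s["force"])
yaw=-.14;R=np.array([[np.cos(yaw),-np.sin(yaw),0],[np.sin(yaw),np.cos(yaw),0],[0,0,1]])
ax=np.array([.512,.060,.13])
for y in(-.016,-.062,-.088):
    X=ax+R@[-.0429,y,.0257]; p=f["mtx"]@(f["R"]@X+f["t"]);print(y,X,p[:2]/p[2])
```

```text
1.5 [0.46171075 0.00452041 0.40468913] [-3.14144936e+00 -3.38956355e-04 -1.40000563e-01] [-0.48223916 -0.59930509  0.82291957]
-0.016 [0.46728704 0.05014294 0.1557    ] [319.37056739 179.55045115]
-0.062 [0.46086806 0.00459301 0.1557    ] [319.37703581 257.31287184]
-0.088 [ 0.45723994 -0.02115261  0.1557    ] [319.38036068 297.28392072]
```

View pics/w1.png

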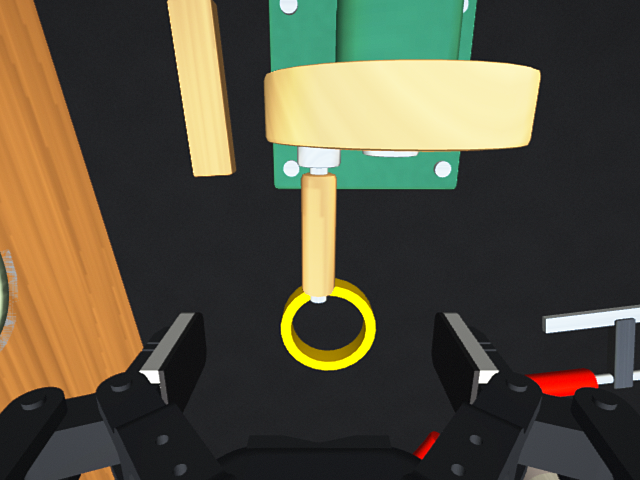

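The sleeve is centred at u≈319 and ends at v≈174 and 296, which matches the prediction of (319.4, 180–297). The jaws are aligned, so I'll descend and close.

>>> {"api": "step_arm", "payload": {"plan": [[[-0.1,0,-1,0],[-0.1,0,-2.2,0],[-0.1,0,-3.5,0],[-0.1,0,-4.8,0],[-0.1,0,-6,0],[-0.1,0,-7,0],[-0.1,0,-8,0],[-0.1,0,-8.8,0],[-0.1,0,-9.2,0],[-0.1,0,-9.4,0],[-0.1,0,-9.4,0],[-0.1,0,-9.4,0]]]}}

```text
clock: 2.5
position: [0.4609, 0.0045, 0.3109]
tool_rot: [-3.141, -0.001, -0.14]
force: [0.2, 0.4, -0.4]
grip_width: 0.0854
```

>>> {"api": "step_arm", "payload": {"plan": [[[0,0,0,0],[0,0,0,0],[0,0,0,0],[0,0,0,0],[0,0,0,0],[0,0,0,0],[0,0,0,0],[0,0,0,0],[0,0,0,0],[0,0,0,0]]], "jaw": 1, "force": 80}}

```text
clock: 3.33
position: [0.4611, 0.0044, 0.3112]
tool_rot: [-3.141, -0.002, -0.14]
force: [2.4, -2.0, 4.5]
grip_width: 0.0179
```

Run:
```python
from h import *
s=bot.observe();print(s)
f=bot.grab_frame("side");cv2.imwrite("pics/s2.png",cv2.resize(f["pixels"][180:400,240:460],None,fx=2.7,fy=2.7))
f=bot.grab_frame("wrist");cv2.imwrite("pics/w2.png",f["pixels"])
```

```text
{'clock': 3.3333, 'qpos': array([-0.11673658,  0.40834049, -0.02719794,  2.10549267,  0.01862405,
        0.62641915, -0.2969325 ]), 'qd': array([ 1.62038615e-03, -1.32922048e-04, -2.07708591e-05,  1.01802643e-03,
       -1.28973010e-03,  5.86397471e-04, -2.96748824e-04]), 'joint_efforts': array([-7.35403933e-01, -6.70618415e+01,  9.20667127e-01, -2.28189415e+01,
       -2.50709597e-01,  6.36604149e-01,  6.03310112e-02]), 'position': array([0.46113984, 0.00443559, 0.31115368]), 'tool_rot': array([-3.14127385e+00, -1.52907829e-03, -1.40161816e-01]), 'force': array([ 2.41802872, -2.04538139,  4.51092868]), 'moment': array([-0.29052075, -0.45291466, -0.07846714]), 'grip_width': 0.01793783057034388}
```

View pics/w2.png

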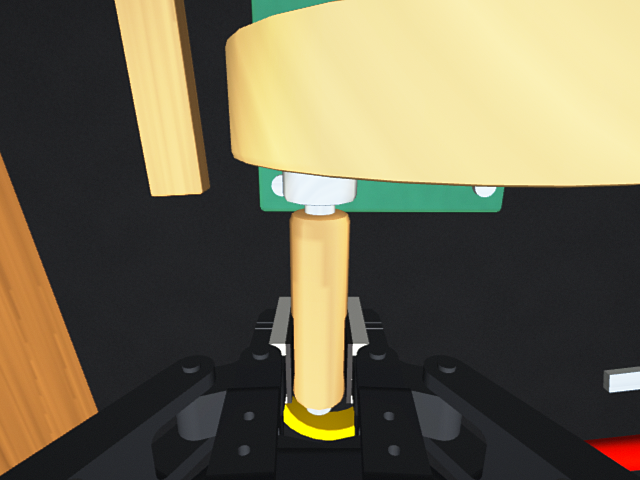

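View pics/s2.png

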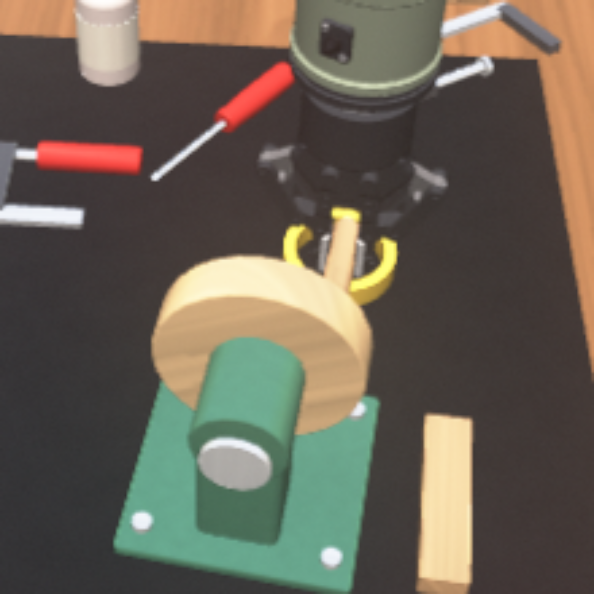

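The handle is held (opening 17.9 mm on the 20 mm sleeve). Now a helper to work out the circle rows.

```bash
cat > rows.py <<'E'
import sys,json
from h import *
try: C=np.array(json.load(open("C.json")))
except Exception: C=np.array([.5033,-.0014,.285])
X=np.array([.990,-.1395,0]);Z=np.array([0,0,1.])
def st(log=True):
    s=bot.observe(); d=s["position"]-C; q=np.arctan2(d@X,d[2]); r=np.hypot(d@X,d[2])
    t=np.cos(q)*X-np.sin(q)*Z; n=np.sin(q)*X+np.cos(q)*Z; F=s["force"]
    print("t",s["clock"].__round__(2),"q",round(q,3),"r",round(r*1e3,1),"y",round(d@np.array([.1395,.990,0])*1e3,1),"Ft",round(F@t,2),"Fr",round(F@n,2),"F",F.round(2),"M",s["moment"].round(2),"g",round(s["grip_width"],4),"yaw",s["tool_rot"].round(3))
    if log: open("log.txt","a").write(json.dumps([s["clock"],s["position"].tolist(),F.tolist(),s["moment"].tolist()])+"\n")
    return s
if __name__=="__main__":
    s=st(); a,b,n=float(sys.argv[1]),float(sys.argv[2]),int(sys.argv[3])
    out=[]
    for q in np.linspace(a,b,n+1)[1:]:
        p=C+.05*(np.sin(q)*X+np.cos(q)*Z)-s["position"]
        out.append([*(np.round(p*100/.02)*.02).round(2).tolist(),0])
    print(json.dumps([out]))
E
python3 rows.py -1.03 -0.5 12
```

```text
t 3.43 q -1.02 r 49.9 y -0.1 Ft 6.06 Fr 0.97 F [ 2.29 -0.54  5.67] M [-0.29 -0.47 -0.08] g 0.0177 yaw [-3.141e+00 -1.000e-03 -1.400e-01]
[[[0.08, -0.0, 0.14, 0], [0.22, -0.02, 0.32, 0], [0.34, -0.04, 0.5, 0], [0.48, -0.06, 0.68, 0], [0.64, -0.08, 0.84, 0], [0.78, -0.1, 1.0, 0], [0.94, -0.12, 1.14, 0], [1.12, -0.16, 1.28, 0], [1.28, -0.18, 1.42, 0], [1.46, -0.2, 1.54, 0], [1.66, -0.22, 1.66, 0], [1.84, -0.26, 1.78, 0]]]
```

>>> {"api": "step_arm", "payload": {"plan": [[[0.08,0,0.14,0],[0.22,-0.02,0.32,0],[0.34,-0.04,0.5,0],[0.48,-0.06,0.68,0],[0.64,-0.08,0.84,0],[0.78,-0.1,1.0,0],[0.94,-0.12,1.14,0],[1.12,-0.16,1.28,0],[1.28,-0.18,1.42,0],[1.46,-0.2,1.54,0],[1.66,-0.22,1.66,0],[1.84,-0.26,1.78,0]]]}}

```text
clock: 4.43
position: [0.4794, 0.0018, 0.3293]
tool_rot: [-3.141, -0.001, -0.14]
force: [-7.3, 0.7, 8.1]
grip_width: 0.0174
```

```bash
python3 rows.py -0.5 0 12
```

```text
t 4.43 q -0.499 r 50.4 y -0.1 Ft -2.59 Fr 10.6 F [-7.33  0.65  8.07] M [-0.08  1.48  0.07] g 0.0174 yaw [-3.141e+00 -1.000e-03 -1.400e-01]
[[[0.2, -0.02, 0.06, 0], [0.38, -0.04, 0.14, 0], [0.58, -0.06, 0.22, 0], [0.78, -0.1, 0.3, 0], [0.96, -0.12, 0.36, 0], [1.16, -0.16, 0.42, 0], [1.36, -0.18, 0.46, 0], [1.58, -0.2, 0.5, 0], [1.78, -0.24, 0.54, 0], [1.98, -0.26, 0.56, 0], [2.18, -0.3, 0.56, 0], [2.4, -0.32, 0.58, 0]]]
```

>>> {"api": "step_arm", "payload": {"plan": [[[0.2,-0.02,0.06,0],[0.38,-0.04,0.14,0],[0.58,-0.06,0.22,0],[0.78,-0.1,0.3,0],[0.96,-0.12,0.36,0],[1.16,-0.16,0.42,0],[1.36,-0.18,0.46,0],[1.58,-0.2,0.5,0],[1.78,-0.24,0.54,0],[1.98,-0.26,0.56,0],[2.18,-0.3,0.56,0],[2.4,-0.32,0.58,0]]]}}

```text
clock: 5.43
position: [0.5042, -0.0018, 0.3362]
tool_rot: [-3.141, -0.003, -0.141]
force: [-1.4, -3.9, 10.7]
grip_width: 0.0176
```

```bash
python3 rows.py 0 0.5 12
```

```text
t 5.43 q 0.018 r 51.2 y -0.2 Ft -1.04 Fr 10.68 F [-1.41 -3.92 10.69] M [-0.84  0.26 -0.06] g 0.0176 yaw [-3.141e+00 -3.000e-03 -1.410e-01]
[[[0.12, 0.0, -0.12, 0], [0.32, -0.02, -0.14, 0], [0.52, -0.06, -0.16, 0], [0.74, -0.08, -0.18, 0], [0.94, -0.1, -0.22, 0], [1.14, -0.14, -0.28, 0], [1.34, -0.16, -0.32, 0], [1.54, -0.2, -0.4, 0], [1.72, -0.22, -0.46, 0], [1.92, -0.24, -0.54, 0], [2.1, -0.28, -0.64, 0], [2.28, -0.3, -0.72, 0]]]
```

The handle pushes the tool up by about 11 N, so the circle's centre is about 1.3 mm higher than assumed. I'll correct for that.

```bash
echo "[0.5033,-0.0014,0.2865]">C.json; python3 rows.py 0 0.5 12
```

```text
t 5.43 q 0.018 r 49.7 y -0.2 Ft -1.04 Fr 10.67 F [-1.41 -3.92 10.69] M [-0.84  0.26 -0.06] g 0.0176 yaw [-3.141e+00 -3.000e-03 -1.410e-01]
[[[0.12, 0.0, 0.02, 0], [0.32, -0.02, 0.02, 0], [0.52, -0.06, -0.0, 0], [0.74, -0.08, -0.04, 0], [0.94, -0.1, -0.08, 0], [1.14, -0.14, -0.12, 0], [1.34, -0.16, -0.18, 0], [1.54, -0.2, -0.24, 0], [1.72, -0.22, -0.32, 0], [1.92, -0.24, -0.4, 0], [2.1, -0.28, -0.48, 0], [2.28, -0.3, -0.58, 0]]]
```

>>> {"api": "step_arm", "payload": {"plan": [[[0.12,0,0.02,0],[0.32,-0.02,0.02,0],[0.52,-0.06,0,0],[0.74,-0.08,-0.04,0],[0.94,-0.1,-0.08,0],[1.14,-0.14,-0.12,0],[1.34,-0.16,-0.18,0],[1.54,-0.2,-0.24,0],[1.72,-0.22,-0.32,0],[1.92,-0.24,-0.4,0],[2.1,-0.28,-0.48,0],[2.28,-0.3,-0.58,0]]]}}

```text
clock: 6.43
position: [0.5273, -0.0051, 0.3304]
tool_rot: [-3.142, -0.004, -0.141]
force: [-0.6, -6.9, 3.0]
grip_width: 0.0174
```

```bash
python3 rows.py 0.5 1 12
```

```text
t 6.43 q 0.505 r 50.2 y -0.3 Ft -1.15 Fr 2.75 F [-0.64 -6.88  2.96] M [-1.26  0.16 -0.04] g 0.0174 yaw [-3.142 -0.004 -0.141]
[[[0.16, 0.0, -0.1, 0], [0.32, -0.02, -0.22, 0], [0.5, -0.04, -0.34, 0], [0.66, -0.06, -0.46, 0], [0.82, -0.08, -0.6, 0], [0.98, -0.1, -0.74, 0], [1.12, -0.12, -0.88, 0], [1.26, -0.14, -1.04, 0], [1.4, -0.16, -1.18, 0], [1.52, -0.18, -1.36, 0], [1.66, -0.2, -1.52, 0], [1.76, -0.22, -1.7, 0]]]
```

```bash
sed -i 's/X=np.array(\[.990,-.1395,0\])/X=np.array([.9888,-.1494,0])/; s/\[.1395,.990,0\]/[.1494,.9888,0]/' rows.py; echo "[0.5033,-0.0018,0.2867]">C.json; python3 rows.py 0.5 1 12
```

```text
t 6.43 q 0.506 r 50.0 y 0.3 Ft -1.09 Fr 2.78 F [-0.64 -6.88  2.96] M [-1.26  0.16 -0.04] g 0.0174 yaw [-3.142 -0.004 -0.141]
[[[0.14, -0.06, -0.08, 0], [0.32, -0.08, -0.2, 0], [0.5, -0.1, -0.32, 0], [0.66, -0.14, -0.44, 0], [0.82, -0.16, -0.58, 0], [0.98, -0.18, -0.72, 0], [1.12, -0.2, -0.86, 0], [1.26, -0.22, -1.02, 0], [1.4, -0.24, -1.16, 0], [1.52, -0.26, -1.34, 0], [1.64, -0.28, -1.5, 0], [1.76, -0.3, -1.68, 0]]]
```

>>> {"api": "step_arm", "payload": {"plan": [[[0.14,-0.06,-0.08,0],[0.32,-0.08,-0.2,0],[0.5,-0.1,-0.32,0],[0.66,-0.14,-0.44,0],[0.82,-0.16,-0.58,0],[0.98,-0.18,-0.72,0],[1.12,-0.2,-0.86,0],[1.26,-0.22,-1.02,0],[1.4,-0.24,-1.16,0],[1.52,-0.26,-1.34,0],[1.64,-0.28,-1.5,0],[1.76,-0.3,-1.68,0]]]}}

```text
clock: 7.43
position: [0.5452, -0.0079, 0.3136]
tool_rot: [-3.141, -0.004, -0.141]
force: [1.2, 2.6, 4.6]
grip_width: 0.0179
```

```bash
python3 rows.py 1 1.5 12
```

```text
t 7.43 q 1.005 r 50.1 y 0.3 Ft -3.45 Fr 3.16 F [1.21 2.56 4.61] M [ 0.7  -0.28 -0.06] g 0.0179 yaw [-3.141 -0.004 -0.141]
[[[0.08, -0.04, -0.16, 0], [0.18, -0.06, -0.34, 0], [0.28, -0.06, -0.54, 0], [0.36, -0.08, -0.72, 0], [0.44, -0.1, -0.92, 0], [0.5, -0.1, -1.12, 0], [0.56, -0.12, -1.32, 0], [0.62, -0.12, -1.52, 0], [0.66, -0.12, -1.72, 0], [0.7, -0.14, -1.92, 0], [0.72, -0.14, -2.12, 0], [0.74, -0.14, -2.34, 0]]]
```

>>> {"api": "step_arm", "payload": {"plan": [[[0.08,-0.02,-0.16,0],[0.18,-0.02,-0.34,0],[0.28,-0.04,-0.54,0],[0.36,-0.06,-0.72,0],[0.44,-0.06,-0.92,0],[0.5,-0.08,-1.12,0],[0.56,-0.08,-1.32,0],[0.62,-0.1,-1.52,0],[0.66,-0.1,-1.72,0],[0.7,-0.1,-1.92,0],[0.72,-0.12,-2.12,0],[0.74,-0.12,-2.34,0]]]}}

```text
clock: 8.43
position: [0.5528, -0.009, 0.2902]
tool_rot: [-3.141, -0.005, -0.141]
force: [3.4, 2.9, 5.8]
grip_width: 0.0176
```

```bash
python3 rows.py 1.5 2 12
```

```text
t 8.43 q 1.502 r 50.2 y 0.3 Ft -5.59 Fr 3.31 F [3.38 2.85 5.81] M [ 0.54 -0.65 -0.07] g 0.0176 yaw [-3.141 -0.005 -0.141]
[[[-0.02, -0.02, -0.2, 0], [-0.02, -0.02, -0.4, 0], [-0.02, -0.02, -0.62, 0], [-0.04, -0.02, -0.82, 0], [-0.06, -0.02, -1.04, 0], [-0.08, -0.02, -1.24, 0], [-0.14, -0.0, -1.44, 0], [-0.18, 0.0, -1.64, 0], [-0.24, 0.0, -1.84, 0], [-0.3, 0.02, -2.04, 0], [-0.38, 0.02, -2.24, 0], [-0.46, 0.04, -2.42, 0]]]
```

>>> {"api": "step_arm", "payload": {"plan": [[[0,0,-0.2,0],[0,0,-0.4,0],[0,0,-0.62,0],[-0.02,0,-0.82,0],[-0.04,0,-1.04,0],[-0.06,0,-1.24,0],[-0.12,0,-1.44,0],[-0.16,0,-1.64,0],[-0.22,0,-1.84,0],[-0.28,0.02,-2.04,0],[-0.36,0.02,-2.24,0],[-0.44,0.04,-2.42,0]]]}}

```text
clock: 9.43
position: [0.5487, -0.0084, 0.266]
tool_rot: [-3.14, -0.006, -0.141]
force: [2.8, 2.2, 8.3]
grip_width: 0.0175
```

```bash
echo "[0.5035,-0.0018,0.2867]">C.json;python3 rows.py 2 2.5 12
```

```text
t 9.43 q 1.997 r 50.1 y 0.2 Ft -8.57 Fr -1.23 F [2.78 2.22 8.32] M [ 0.59 -0.52 -0.09] g 0.0175 yaw [-3.14  -0.006 -0.141]
[[[-0.1, -0.0, -0.2, 0], [-0.2, 0.02, -0.38, 0], [-0.32, 0.02, -0.56, 0], [-0.42, 0.04, -0.74, 0], [-0.54, 0.06, -0.9, 0], [-0.66, 0.08, -1.08, 0], [-0.8, 0.1, -1.24, 0], [-0.94, 0.12, -1.38, 0], [-1.08, 0.14, -1.54, 0], [-1.24, 0.16, -1.68, 0], [-1.4, 0.2, -1.8, 0], [-1.56, 0.22, -1.94, 0]]]
```

>>> {"api": "step_arm", "payload": {"plan": [[[-0.1,0,-0.2,0],[-0.2,0.02,-0.38,0],[-0.32,0.02,-0.56,0],[-0.42,0.04,-0.74,0],[-0.54,0.06,-0.9,0],[-0.66,0.08,-1.08,0],[-0.8,0.1,-1.24,0],[-0.94,0.12,-1.38,0],[-1.08,0.14,-1.54,0],[-1.24,0.16,-1.68,0],[-1.4,0.2,-1.8,0],[-1.56,0.22,-1.94,0]]]}}

```text
clock: 10.43
position: [0.5337, -0.0063, 0.247]
tool_rot: [-3.14, -0.008, -0.141]
force: [5.0, 1.8, 10.0]
grip_width: 0.0176
```

```bash
python3 rows.py 2.5 3 12
```

```text
t 10.43 q 2.486 r 50.1 y 0.0 Ft -9.83 Fr -5.11 F [ 5.    1.82 10.05] M [ 0.32 -1.01 -0.03] g 0.0176 yaw [-3.14  -0.008 -0.141]
[[[-0.24, 0.04, -0.16, 0], [-0.4, 0.06, -0.26, 0], [-0.58, 0.08, -0.38, 0], [-0.76, 0.12, -0.48, 0], [-0.94, 0.14, -0.56, 0], [-1.14, 0.16, -0.64, 0], [-1.32, 0.2, -0.72, 0], [-1.52, 0.22, -0.8, 0], [-1.72, 0.26, -0.86, 0], [-1.92, 0.28, -0.9, 0], [-2.12, 0.32, -0.94, 0], [-2.32, 0.34, -0.98, 0]]]
```

>>> {"api": "step_arm", "payload": {"plan": [[[-0.24,0.04,-0.16,0],[-0.4,0.06,-0.26,0],[-0.58,0.08,-0.38,0],[-0.76,0.12,-0.48,0],[-0.94,0.14,-0.56,0],[-1.14,0.16,-0.64,0],[-1.32,0.2,-0.72,0],[-1.52,0.22,-0.8,0],[-1.72,0.26,-0.86,0],[-1.92,0.28,-0.9,0],[-2.12,0.32,-0.94,0],[-2.32,0.34,-0.98,0]]]}}

```text
clock: 11.43
position: [0.5117, -0.0032, 0.2375]
tool_rot: [-3.14, -0.012, -0.141]
force: [11.3, -0.1, -0.4]
grip_width: 0.0175
```

```bash
python3 rows.py 3 3.5 12
```

```text
t 11.43 q 2.975 r 49.9 y -0.1 Ft -10.96 Fr 2.27 F [11.3  -0.09 -0.42] M [-0.02 -2.39 -0.11] g 0.0175 yaw [-3.14  -0.012 -0.141]
[[[-0.32, 0.06, -0.06, 0], [-0.52, 0.1, -0.06, 0], [-0.74, 0.12, -0.08, 0], [-0.94, 0.16, -0.08, 0], [-1.14, 0.18, -0.06, 0], [-1.36, 0.22, -0.04, 0], [-1.56, 0.24, -0.02, 0], [-1.76, 0.28, 0.02, 0], [-1.96, 0.32, 0.06, 0], [-2.16, 0.34, 0.12, 0], [-2.36, 0.38, 0.18, 0], [-2.56, 0.4, 0.24, 0]]]
```

>>> {"api": "step_arm", "payload": {"plan": [[[-0.32,0.06,-0.06,0],[-0.52,0.1,-0.06,0],[-0.74,0.12,-0.08,0],[-0.94,0.16,-0.08,0],[-1.14,0.18,-0.06,0],[-1.36,0.22,-0.04,0],[-1.56,0.24,-0.02,0],[-1.76,0.28,0.02,0],[-1.96,0.32,0.06,0],[-2.16,0.34,0.12,0],[-2.36,0.38,0.18,0],[-2.56,0.4,0.24,0]]]}}

```text
clock: 12.43
position: [0.4863, 0.0006, 0.2394]
tool_rot: [-3.14, -0.013, -0.141]
force: [7.8, 0.1, -10.4]
grip_width: 0.0175
```

```bash
python3 rows.py 3.5 4 12
```

```text
t 12.43 q -2.791 r 50.3 y -0.2 Ft -10.81 Fr 7.11 F [  7.8   0.1 -10.4] M [-0.07 -1.65 -0.07] g 0.0175 yaw [-3.14  -0.013 -0.141]
[[[-0.22, 0.06, 0.12, 0], [-0.4, 0.08, 0.2, 0], [-0.58, 0.12, 0.3, 0], [-0.76, 0.14, 0.4, 0], [-0.94, 0.16, 0.5, 0], [-1.12, 0.2, 0.62, 0], [-1.28, 0.22, 0.74, 0], [-1.44, 0.24, 0.88, 0], [-1.6, 0.26, 1.02, 0], [-1.74, 0.28, 1.16, 0], [-1.88, 0.3, 1.3, 0], [-2.02, 0.32, 1.46, 0]]]
```

>>> {"api": "step_arm", "payload": {"plan": [[[-0.22,0.06,0.1,0],[-0.4,0.08,0.18,0],[-0.58,0.12,0.28,0],[-0.76,0.14,0.38,0],[-0.94,0.16,0.48,0],[-1.12,0.2,0.6,0],[-1.28,0.22,0.72,0],[-1.44,0.24,0.86,0],[-1.6,0.26,1.0,0],[-1.74,0.28,1.14,0],[-1.88,0.3,1.28,0],[-2.02,0.32,1.44,0]]]}}

```text
clock: 13.43
position: [0.4656, 0.0036, 0.2535]
tool_rot: [-3.14, -0.011, -0.141]
force: [1.6, 0.5, -12.2]
grip_width: 0.0176
```

```bash
python3 rows.py 4 4.5 12
```

```text
t 13.43 q -2.285 r 50.6 y -0.3 Ft -10.18 Fr 6.89 F [  1.56   0.53 -12.21] M [-0.03 -0.17  0.08] g 0.0176 yaw [-3.14  -0.011 -0.141]
[[[-0.08, 0.04, 0.2, 0], [-0.22, 0.06, 0.38, 0], [-0.32, 0.08, 0.54, 0], [-0.44, 0.1, 0.72, 0], [-0.54, 0.12, 0.9, 0], [-0.64, 0.12, 1.08, 0], [-0.72, 0.14, 1.28, 0], [-0.8, 0.16, 1.46, 0], [-0.88, 0.16, 1.66, 0], [-0.94, 0.18, 1.86, 0], [-1.0, 0.18, 2.06, 0], [-1.04, 0.18, 2.26, 0]]]
```

>>> {"api": "step_arm", "payload": {"plan": [[[-0.1,0.04,0.18,0],[-0.24,0.06,0.36,0],[-0.34,0.08,0.52,0],[-0.46,0.1,0.7,0],[-0.56,0.12,0.88,0],[-0.66,0.12,1.06,0],[-0.74,0.14,1.26,0],[-0.82,0.16,1.44,0],[-0.9,0.16,1.64,0],[-0.96,0.18,1.84,0],[-1.02,0.18,2.04,0],[-1.06,0.18,2.24,0]]]}}

```text
clock: 14.43
position: [0.4546, 0.0053, 0.276]
tool_rot: [-3.141, -0.01, -0.142]
force: [-5.7, -2.1, -9.3]
grip_width: 0.0177
```

```bash
python3 rows.py 4.5 5 12
```

```text
t 14.43 q -1.783 r 50.6 y -0.3 Ft -7.93 Fr 7.19 F [-5.73 -2.09 -9.26] M [-0.55  1.11  0.13] g 0.0177 yaw [-3.141 -0.01  -0.142]
[[[0.02, 0.02, 0.22, 0], [-0.0, 0.02, 0.42, 0], [-0.04, 0.04, 0.62, 0], [-0.04, 0.04, 0.84, 0], [-0.06, 0.04, 1.04, 0], [-0.04, 0.04, 1.26, 0], [-0.04, 0.04, 1.46, 0], [-0.02, 0.02, 1.66, 0], [0.02, 0.02, 1.88, 0], [0.06, 0.02, 2.08, 0], [0.1, 0.02, 2.28, 0], [0.16, 0.0, 2.48, 0]]]
```

>>> {"api": "step_arm", "payload": {"plan": [[[-0.02,0,0.22,0],[-0.04,0,0.42,0],[-0.08,0.02,0.62,0],[-0.08,0.02,0.84,0],[-0.1,0.02,1.04,0],[-0.08,0.02,1.26,0],[-0.08,0.02,1.46,0],[-0.06,0,1.66,0],[-0.02,0,1.88,0],[0.02,0,2.08,0],[0.06,0,2.28,0],[0.12,0,2.5,0]]]}}

```text
clock: 15.43
position: [0.4556, 0.0052, 0.3014]
tool_rot: [-3.141, -0.01, -0.142]
force: [-5.2, -4.2, -3.3]
grip_width: 0.0177
```

```bash
sed -i 's/C+.05\*/C+.0504*/' rows.py; python3 rows.py 5 5.5 12
```

```text
t 15.43 q -1.277 r 50.6 y -0.2 Ft -4.52 Fr 3.39 F [-5.25 -4.23 -3.35] M [-0.83  1.07  0.12] g 0.0177 yaw [-3.141 -0.01  -0.142]
[[[0.08, 0.0, 0.16, 0], [0.14, -0.0, 0.36, 0], [0.22, -0.02, 0.56, 0], [0.3, -0.02, 0.74, 0], [0.4, -0.04, 0.94, 0], [0.5, -0.06, 1.12, 0], [0.62, -0.08, 1.3, 0], [0.74, -0.1, 1.46, 0], [0.86, -0.1, 1.64, 0], [0.98, -0.12, 1.8, 0], [1.12, -0.16, 1.96, 0], [1.28, -0.18, 2.1, 0]]]
```

>>> {"api": "step_arm", "payload": {"plan": [[[0.06,-0.02,0.16,0],[0.14,-0.02,0.36,0],[0.22,-0.04,0.56,0],[0.3,-0.04,0.74,0],[0.4,-0.06,0.94,0],[0.5,-0.08,1.12,0],[0.62,-0.1,1.3,0],[0.74,-0.12,1.46,0],[0.86,-0.12,1.64,0],[0.98,-0.14,1.8,0],[1.12,-0.18,1.96,0],[1.28,-0.2,2.1,0]]]}}

```text
clock: 16.43
position: [0.4687, 0.0033, 0.3227]
tool_rot: [-3.141, -0.01, -0.142]
force: [-3.8, -2.1, -0.5]
grip_width: 0.0177
```

```bash
python3 rows.py 5.5 6 12
python3 - <<'E'
import json;from h import *
C=np.array(json.load(open("C.json")));X=np.array([.9888,-.1494,0])
L=[json.loads(l) for l in open("log.txt")]
d={}
for t,p,F,M in L: d[t]=(p,F)
D=[d[t] for t in sorted(d) if t>4]
q=[];f=[]
for p,F in D:
    e=np.array(p)-C;a=np.arctan2(e@X,e[2]);q.append(a);f.append(np.dot(F,np.cos(a)*X-np.sin(a)*np.array([0,0,1])))
q=np.array(q);f=np.array(f)
A=np.c_[np.ones_like(q),np.cos(q),np.sin(q)]
for k in(0,1,2,3):
    s,r,_,_=np.linalg.lstsq(A[k:],f[k:],rcond=None);print(s,"amp",np.hypot(s[1],s[2])*.05,(f-A@s).round(1))
    # tool pushes -f; push = drag + A*sin(q-q_low)
    print("q_low(stable)=",np.arctan2(s[1],-s[2]))
E
```

```text
t 16.43 q -0.774 r 50.3 y -0.2 Ft -2.85 Fr 2.08 F [-3.84 -2.05 -0.5 ] M [-0.34  0.88  0.08] g 0.0177 yaw [-3.141 -0.01  -0.142]
[[[0.12, 0.0, 0.12, 0], [0.28, -0.02, 0.26, 0], [0.44, -0.04, 0.4, 0], [0.6, -0.08, 0.52, 0], [0.78, -0.1, 0.64, 0], [0.94, -0.12, 0.74, 0], [1.12, -0.16, 0.84, 0], [1.32, -0.18, 0.94, 0], [1.5, -0.2, 1.04, 0], [1.7, -0.24, 1.1, 0], [1.9, -0.26, 1.18, 0], [2.08, -0.3, 1.24, 0]]]
[-6.22005658  5.11267156  0.30835624] amp 0.25609809653242105 [-0.4  0.2  0.5 -0.2 -0.  -0.5  0.3  0.2  0.3 -0.4 -0.3  0.5 -0.1]
q_low(stable)= 1.6310355114312205
[-6.18112985  5.18055263  0.27084444] amp 0.259381390284535 [-0.5  0.   0.4 -0.3 -0.  -0.5  0.3  0.3  0.3 -0.4 -0.4  0.4 -0.2]
q_low(stable)= 1.6230297647139844
[-6.18716914  5.16855561  0.27133169] amp 0.2587836354296147 [-0.5  0.1  0.4 -0.3 -0.  -0.5  0.3  0.3  0.3 -0.4 -0.4  0.4 -0.2]
q_low(stable)= 1.6232447993276218
[-6.26782444  5.020737    0.22648317] amp 0.2512921337805747 [-0.3  0.3  0.7 -0.1  0.1 -0.4  0.3  0.2  0.3 -0.5 -0.4  0.5 -0. ]
q_low(stable)= 1.6158753134958697
```

The fit shows the drag is 0.31 N m, the imbalance 0.256 N m, and the heavy side is low at q≈1.62. A whole turn is done. I'll go back the other way to check, ending at that angle.

```bash
sed -i 's/C+.0504\*/C+.0506*/' rows.py; python3 rows.py 5.5 4.9 12
```

```text
t 16.43 q -0.774 r 50.3 y -0.2 Ft -2.85 Fr 2.08 F [-3.84 -2.05 -0.5 ] M [-0.34  0.88  0.08] g 0.0177 yaw [-3.141 -0.01  -0.142]
[[[-0.22, 0.06, -0.2, 0], [-0.38, 0.08, -0.38, 0], [-0.54, 0.1, -0.58, 0], [-0.68, 0.12, -0.8, 0], [-0.82, 0.14, -1.0, 0], [-0.94, 0.16, -1.22, 0], [-1.06, 0.18, -1.46, 0], [-1.16, 0.2, -1.68, 0], [-1.24, 0.2, -1.92, 0], [-1.32, 0.22, -2.16, 0], [-1.38, 0.22, -2.4, 0], [-1.44, 0.24, -2.66, 0]]]
```

>>> {"api": "step_arm", "payload": {"plan": [[[-0.22,0.04,-0.2,0],[-0.38,0.06,-0.38,0],[-0.54,0.08,-0.58,0],[-0.68,0.1,-0.8,0],[-0.82,0.12,-1.0,0],[-0.94,0.14,-1.22,0],[-1.06,0.16,-1.46,0],[-1.16,0.18,-1.68,0],[-1.24,0.18,-1.92,0],[-1.32,0.2,-2.16,0],[-1.38,0.2,-2.4,0],[-1.44,0.22,-2.66,0]]]}}

```text
clock: 17.43
position: [0.4543, 0.0054, 0.2963]
tool_rot: [-3.141, -0.011, -0.142]
force: [-5.2, -3.9, 7.6]
grip_width: 0.0179
```

```bash
python3 rows.py 4.9 4.3 12
```

```text
t 17.43 q -1.38 r 50.6 y -0.2 Ft 6.57 Fr 5.95 F [-5.24 -3.93  7.58] M [-0.81  1.08  0.1 ] g 0.0179 yaw [-3.141 -0.011 -0.142]
[[[-0.04, 0.02, -0.26, 0], [-0.06, 0.04, -0.52, 0], [-0.08, 0.04, -0.78, 0], [-0.08, 0.04, -1.02, 0], [-0.08, 0.04, -1.28, 0], [-0.06, 0.04, -1.52, 0], [-0.02, 0.02, -1.78, 0], [0.02, 0.02, -2.02, 0], [0.08, 0.02, -2.28, 0], [0.16, 0.0, -2.52, 0], [0.24, -0.02, -2.76, 0], [0.34, -0.02, -2.98, 0]]]
```

>>> {"api": "step_arm", "payload": {"plan": [[[-0.06,0,-0.26,0],[-0.08,0.02,-0.52,0],[-0.1,0.02,-0.78,0],[-0.1,0.02,-1.02,0],[-0.1,0.02,-1.28,0],[-0.08,0.02,-1.52,0],[-0.04,0,-1.78,0],[0,0,-2.02,0],[0.06,0,-2.28,0],[0.14,-0.02,-2.52,0],[0.22,-0.04,-2.76,0],[0.32,-0.04,-2.98,0]]]}}

```text
clock: 18.43
position: [0.4575, 0.005, 0.2664]
tool_rot: [-3.141, -0.011, -0.142]
force: [-5.4, -2.7, 1.8]
grip_width: 0.0176
```

```bash
python3 rows.py 4.3 3.7 12
```

```text
t 18.43 q -1.983 r 50.7 y -0.2 Ft 3.63 Fr 3.78 F [-5.39 -2.73  1.82] M [-0.74  1.05  0.12] g 0.0176 yaw [-3.141 -0.011 -0.142]
[[[0.12, 0.0, -0.22, 0], [0.24, -0.02, -0.44, 0], [0.36, -0.04, -0.66, 0], [0.5, -0.06, -0.88, 0], [0.66, -0.08, -1.08, 0], [0.82, -0.1, -1.28, 0], [0.98, -0.12, -1.46, 0], [1.16, -0.16, -1.64, 0], [1.34, -0.18, -1.82, 0], [1.54, -0.22, -1.98, 0], [1.74, -0.24, -2.12, 0], [1.96, -0.28, -2.26, 0]]]
```

>>> {"api": "step_arm", "payload": {"plan": [[[0.12,-0.02,-0.22,0],[0.24,-0.04,-0.44,0],[0.36,-0.06,-0.66,0],[0.5,-0.08,-0.88,0],[0.66,-0.1,-1.08,0],[0.82,-0.12,-1.28,0],[0.98,-0.14,-1.46,0],[1.16,-0.18,-1.64,0],[1.34,-0.2,-1.82,0],[1.54,-0.24,-1.98,0],[1.74,-0.26,-2.12,0],[1.96,-0.3,-2.26,0]]]}}

```text
clock: 19.43
position: [0.4774, 0.002, 0.2436]
tool_rot: [-3.141, -0.011, -0.142]
force: [-2.5, -1.2, -1.8]
grip_width: 0.0176
```

```bash
python3 rows.py 3.7 3.1 12
```

```text
t 19.43 q -2.591 r 50.5 y -0.2 Ft 0.97 Fr 2.74 F [-2.46 -1.16 -1.83] M [-0.1   0.61  0.07] g 0.0176 yaw [-3.141 -0.011 -0.142]
[[[0.18, -0.0, -0.12, 0], [0.4, -0.04, -0.24, 0], [0.62, -0.08, -0.34, 0], [0.86, -0.12, -0.44, 0], [1.1, -0.14, -0.52, 0], [1.34, -0.18, -0.58, 0], [1.58, -0.22, -0.64, 0], [1.82, -0.26, -0.7, 0], [2.08, -0.3, -0.72, 0], [2.32, -0.34, -0.74, 0], [2.58, -0.38, -0.76, 0], [2.82, -0.4, -0.74, 0]]]
```

>>> {"api": "step_arm", "payload": {"plan": [[[0.18,-0.02,-0.12,0],[0.4,-0.06,-0.24,0],[0.62,-0.1,-0.34,0],[0.86,-0.14,-0.44,0],[1.1,-0.16,-0.52,0],[1.34,-0.2,-0.58,0],[1.58,-0.24,-0.64,0],[1.82,-0.28,-0.7,0],[2.08,-0.32,-0.72,0],[2.32,-0.36,-0.74,0],[2.58,-0.4,-0.76,0],[2.82,-0.42,-0.74,0]]]}}

```text
clock: 20.43
position: [0.5059, -0.0022, 0.2364]
tool_rot: [-3.14, -0.011, -0.142]
force: [-1.6, -0.6, 4.9]
grip_width: 0.0178
```

```bash
python3 rows.py 3.1 2.6 12
```

```text
t 20.43 q 3.092 r 50.3 y -0.0 Ft 1.23 Fr -4.99 F [-1.58 -0.6   4.93] M [-0.07  0.17  0.01] g 0.0178 yaw [-3.14  -0.011 -0.142]
[[[0.18, -0.02, -0.02, 0], [0.38, -0.06, 0.0, 0], [0.58, -0.08, 0.04, 0], [0.8, -0.12, 0.08, 0], [1.0, -0.14, 0.12, 0], [1.2, -0.18, 0.18, 0], [1.4, -0.2, 0.24, 0], [1.58, -0.24, 0.32, 0], [1.78, -0.26, 0.4, 0], [1.96, -0.3, 0.5, 0], [2.16, -0.32, 0.58, 0], [2.34, -0.34, 0.7, 0]]]
```

>>> {"api": "step_arm", "payload": {"plan": [[[0.18,-0.02,0.02,0],[0.38,-0.06,0.04,0],[0.58,-0.08,0.08,0],[0.8,-0.12,0.12,0],[1.0,-0.14,0.16,0],[1.2,-0.18,0.22,0],[1.4,-0.2,0.28,0],[1.58,-0.24,0.36,0],[1.78,-0.26,0.44,0],[1.96,-0.3,0.54,0],[2.16,-0.32,0.62,0],[2.34,-0.34,0.74,0]]]}}

```text
clock: 21.43
position: [0.529, -0.0055, 0.2438]
tool_rot: [-3.141, -0.01, -0.141]
force: [-6.3, 0.7, 5.8]
grip_width: 0.0175
```

```bash
echo "[0.5035,-0.0018,0.2870]">C.json; python3 rows.py 2.6 2.1 12
```

```text
t 21.43 q 2.604 r 50.4 y 0.1 Ft 2.47 Fr -8.23 F [-6.3   0.71  5.8 ] M [0.1  1.15 0.06] g 0.0175 yaw [-3.141 -0.01  -0.141]
[[[0.2, -0.04, 0.1, 0], [0.38, -0.08, 0.22, 0], [0.54, -0.1, 0.34, 0], [0.7, -0.12, 0.48, 0], [0.86, -0.14, 0.62, 0], [1.0, -0.16, 0.76, 0], [1.16, -0.18, 0.92, 0], [1.28, -0.2, 1.08, 0], [1.42, -0.22, 1.24, 0], [1.54, -0.24, 1.42, 0], [1.66, -0.26, 1.6, 0], [1.76, -0.28, 1.78, 0]]]
```

>>> {"api": "step_arm", "payload": {"plan": [[[0.16,-0.02,0.12,0],[0.34,-0.06,0.24,0],[0.5,-0.08,0.36,0],[0.66,-0.1,0.5,0],[0.82,-0.12,0.64,0],[0.96,-0.14,0.78,0],[1.1,-0.16,0.94,0],[1.22,-0.18,1.1,0],[1.36,-0.2,1.26,0],[1.48,-0.22,1.44,0],[1.6,-0.24,1.62,0],[1.7,-0.26,1.8,0]]]}}

```text
clock: 22.43
position: [0.5461, -0.008, 0.2618]
tool_rot: [-3.141, -0.009, -0.141]
force: [-4.7, 1.6, -1.8]
grip_width: 0.0176
```

```bash
sed -i 's/C+.0506\*/C+.0502*/' rows.py
cat > fit.py <<'E'
import json;from h import *
X=np.array([.9888,-.1494,0])
L=[json.loads(l) for l in open("log.txt")]
d={t:(p,F) for t,p,F,M in L}
T=[t for t in sorted(d) if t>4]
for C in ([.5035,-.0018,.2870],[.5038,-.0018,.2870],[.5035,-.0018,.2865]):
  q=[];f=[];sg=[]
  for t in T:
    p,F=d[t];e=np.array(p)-C;a=np.arctan2(e@X,e[2]);q.append(a);f.append(np.dot(F,np.cos(a)*X-np.sin(a)*np.array([0,0,1])));sg.append(1. if t<16.5 else -1.)
  q=np.array(q);f=np.array(f);sg=np.array(sg)
  A=np.c_[sg,np.cos(q),np.sin(q)]
  for name,m in(("all",sg!=0),("fwd",sg>0),("rev",sg<0)):
    s=np.linalg.lstsq(A[m],f[m],rcond=None)[0]
    print(name,s.round(2),"amp",round(np.hypot(s[1],s[2])*.05,3),"qlow",round(np.arctan2(s[1],-s[2]),3),(f-A@s).round(1)[m])
E
python3 rows.py 2.1 1.6 12; python3 fit.py
```

```text
t 22.43 q 2.1 r 49.8 y 0.2 Ft 4.06 Fr -3.29 F [-4.7   1.63 -1.84] M [0.43 0.93 0.15] g 0.0176 yaw [-3.141 -0.009 -0.141]
[[[0.12, -0.04, 0.16, 0], [0.22, -0.06, 0.36, 0], [0.3, -0.06, 0.54, 0], [0.38, -0.08, 0.74, 0], [0.46, -0.08, 0.94, 0], [0.52, -0.1, 1.14, 0], [0.56, -0.1, 1.34, 0], [0.62, -0.12, 1.54, 0], [0.64, -0.12, 1.74, 0], [0.68, -0.12, 1.96, 0], [0.7, -0.12, 2.16, 0], [0.7, -0.12, 2.36, 0]]]
all [-6.18  5.11  0.42] amp 0.256 qlow 1.652 [-0.4  0.1  0.4 -0.4 -0.2 -0.6  0.2  0.2  0.3 -0.3 -0.2  0.6  0.  -0.1
 -0.1 -0.6  0.1  0.5  0.1]
fwd [-6.2   5.11  0.29] amp 0.256 qlow 1.627 [-0.4  0.1  0.5 -0.2 -0.  -0.5  0.3  0.2  0.3 -0.4 -0.3  0.5 -0.1]
rev [-6.33  5.31  0.75] amp 0.268 qlow 1.711 [ 0.   0.2 -0.4  0.2  0.3 -0.2]
all [-6.18  5.12  0.43] amp 0.257 qlow 1.654 [-0.3  0.2  0.4 -0.4 -0.2 -0.6  0.2  0.2  0.3 -0.3 -0.2  0.6  0.  -0.1
 -0.1 -0.6  0.2  0.5  0.1]
fwd [-6.19  5.14  0.29] amp 0.257 qlow 1.628 [-0.4  0.2  0.5 -0.3 -0.  -0.5  0.3  0.2  0.3 -0.4 -0.3  0.5 -0.1]
rev [-6.36  5.32  0.78] amp 0.269 qlow 1.717 [ 0.1  0.1 -0.5  0.2  0.3 -0.3]
all [-6.2   5.13  0.45] amp 0.258 qlow 1.659 [-0.4  0.1  0.4 -0.4 -0.2 -0.7  0.1  0.2  0.4 -0.3 -0.2  0.6 -0.  -0.2
 -0.1 -0.6  0.1  0.4 -0. ]
fwd [-6.24  5.12  0.32] amp 0.256 qlow 1.634 [-0.4  0.2  0.5 -0.2 -0.  -0.5  0.2  0.3  0.3 -0.4 -0.3  0.5 -0.1]
rev [-6.22  5.22  0.74] amp 0.264 qlow 1.711 [ 0.   0.1 -0.4  0.2  0.3 -0.2]
```

The estimates agree to within a few degrees (1.63 forward, 1.71 from the partial reverse turn). There's time to extend the reverse sweep and then come back.

>>> {"api": "step_arm", "payload": {"plan": [[[0.12,-0.02,0.16,0],[0.22,-0.04,0.36,0],[0.3,-0.04,0.54,0],[0.38,-0.06,0.74,0],[0.46,-0.06,0.94,0],[0.52,-0.08,1.14,0],[0.56,-0.08,1.34,0],[0.62,-0.1,1.54,0],[0.64,-0.1,1.74,0],[0.68,-0.1,1.96,0],[0.7,-0.1,2.16,0],[0.7,-0.1,2.36,0]]]}}

```text
clock: 23.43
position: [0.5527, -0.009, 0.2851]
tool_rot: [-3.141, -0.008, -0.141]
force: [-5.8, 1.5, -6.3]
grip_width: 0.0176
```

```bash
python3 rows.py 1.6 1.0 12
```

```text
t 23.43 q 1.609 r 49.8 y 0.3 Ft 6.51 Fr -5.7 F [-5.79  1.47 -6.29] M [0.37 1.03 0.08] g 0.0176 yaw [-3.141 -0.008 -0.141]
[[[0.04, -0.04, 0.3, 0], [0.02, -0.04, 0.54, 0], [0.0, -0.02, 0.8, 0], [-0.04, -0.02, 1.04, 0], [-0.08, -0.02, 1.28, 0], [-0.14, -0.0, 1.54, 0], [-0.22, 0.0, 1.78, 0], [-0.3, 0.02, 2.0, 0], [-0.4, 0.04, 2.24, 0], [-0.5, 0.04, 2.46, 0], [-0.62, 0.06, 2.68, 0], [-0.74, 0.08, 2.9, 0]]]
```

>>> {"api": "step_arm", "payload": {"plan": [[[0,0,0.3,0],[-0.02,0,0.54,0],[-0.04,0,0.8,0],[-0.08,0,1.04,0],[-0.12,0,1.28,0],[-0.18,0,1.54,0],[-0.26,0.02,1.78,0],[-0.34,0.04,2.0,0],[-0.44,0.06,2.24,0],[-0.54,0.06,2.46,0],[-0.66,0.08,2.68,0],[-0.78,0.1,2.9,0]]]}}

```text
clock: 24.43
position: [0.5447, -0.0078, 0.3142]
tool_rot: [-3.141, -0.007, -0.141]
force: [-2.9, 4.6, -12.8]
grip_width: 0.0175
```

```bash
echo "[0.5033,-0.0018,0.2870]">C.json; python3 rows.py 1.0 0.4 12
```

```text
t 24.43 q 0.994 r 49.9 y 0.2 Ft 8.79 Fr -9.93 F [ -2.88   4.58 -12.79] M [0.86 0.56 0.07] g 0.0175 yaw [-3.141 -0.007 -0.141]
[[[-0.1, -0.0, 0.2, 0], [-0.26, 0.02, 0.4, 0], [-0.42, 0.04, 0.58, 0], [-0.58, 0.06, 0.78, 0], [-0.76, 0.1, 0.94, 0], [-0.94, 0.12, 1.12, 0], [-1.14, 0.16, 1.28, 0], [-1.34, 0.18, 1.42, 0], [-1.54, 0.22, 1.56, 0], [-1.76, 0.24, 1.68, 0], [-1.98, 0.28, 1.8, 0], [-2.22, 0.32, 1.9, 0]]]
```

>>> {"api": "step_arm", "payload": {"plan": [[[-0.12,0,0.14,0],[-0.28,0.02,0.32,0],[-0.44,0.04,0.5,0],[-0.6,0.06,0.7,0],[-0.78,0.1,0.86,0],[-0.96,0.12,1.04,0],[-1.16,0.16,1.2,0],[-1.36,0.18,1.34,0],[-1.56,0.22,1.48,0],[-1.78,0.24,1.6,0],[-2.0,0.28,1.72,0],[-2.24,0.32,1.82,0]]]}}

```text
clock: 25.43
position: [0.5227, -0.0047, 0.3327]
tool_rot: [-3.14, -0.009, -0.141]
force: [5.3, 3.7, -15.0]
grip_width: 0.0174
```

```bash
echo "[0.5033,-0.0018,0.2863]">C.json; python3 rows.py 0.4 0.9 12; python3 fit.py|head -3
```

```text
t 25.43 q 0.399 r 50.4 y 0.0 Ft 10.1 Fr -12.0 F [  5.26   3.74 -14.98] M [ 0.71 -1.21 -0.11] g 0.0174 yaw [-3.14  -0.009 -0.141]
[[[0.18, -0.04, -0.1, 0], [0.36, -0.06, -0.2, 0], [0.56, -0.08, -0.3, 0], [0.72, -0.12, -0.4, 0], [0.9, -0.14, -0.52, 0], [1.06, -0.16, -0.64, 0], [1.22, -0.18, -0.78, 0], [1.38, -0.22, -0.92, 0], [1.54, -0.24, -1.06, 0], [1.68, -0.26, -1.2, 0], [1.82, -0.28, -1.36, 0], [1.96, -0.3, -1.52, 0]]]
all [-6.11  4.98  0.37] amp 0.25 qlow 1.644 [-0.3  0.2  0.5 -0.3 -0.2 -0.7  0.  -0.   0.1 -0.5 -0.3  0.5 -0.  -0.1
 -0.1 -0.7  0.1  0.5  0.1  0.2 -0.4 -0.7]
fwd [-6.2   5.11  0.29] amp 0.256 qlow 1.627 [-0.4  0.1  0.5 -0.2 -0.  -0.5  0.3  0.2  0.3 -0.4 -0.3  0.5 -0.1]
```

>>> {"api": "step_arm", "payload": {"plan": [[[0.16,-0.04,-0.14,0],[0.34,-0.06,-0.26,0],[0.54,-0.08,-0.36,0],[0.7,-0.12,-0.46,0],[0.88,-0.14,-0.58,0],[1.04,-0.16,-0.7,0],[1.2,-0.18,-0.84,0],[1.36,-0.22,-0.98,0],[1.52,-0.24,-1.12,0],[1.66,-0.26,-1.26,0],[1.8,-0.28,-1.42,0],[1.94,-0.3,-1.58,0]]]}}

```text
clock: 26.43
position: [0.5421, -0.0075, 0.3172]
tool_rot: [-3.14, -0.009, -0.141]
force: [-4.2, 5.4, -1.4]
grip_width: 0.0176
```

```bash
python3 rows.py 0.9 1.3 12
```

```text
t 26.43 q 0.904 r 50.0 y 0.1 Ft -1.95 Fr -4.8 F [-4.21  5.45 -1.43] M [1.11 0.99 0.07] g 0.0176 yaw [-3.14  -0.009 -0.141]
[[[0.1, -0.02, -0.1, 0], [0.2, -0.04, -0.24, 0], [0.3, -0.06, -0.38, 0], [0.38, -0.06, -0.52, 0], [0.46, -0.08, -0.66, 0], [0.54, -0.1, -0.82, 0], [0.62, -0.1, -0.96, 0], [0.68, -0.12, -1.12, 0], [0.74, -0.12, -1.26, 0], [0.8, -0.14, -1.42, 0], [0.86, -0.14, -1.58, 0], [0.9, -0.14, -1.74, 0]]]
```

>>> {"api": "step_arm", "payload": {"plan": [[[0.08,-0.02,-0.12,0],[0.18,-0.02,-0.26,0],[0.28,-0.04,-0.4,0],[0.36,-0.04,-0.54,0],[0.44,-0.06,-0.68,0],[0.52,-0.08,-0.84,0],[0.6,-0.08,-0.98,0],[0.66,-0.1,-1.14,0],[0.72,-0.1,-1.28,0],[0.78,-0.12,-1.44,0],[0.84,-0.12,-1.6,0],[0.88,-0.12,-1.76,0]]]}}

```text
clock: 27.43
position: [0.5508, -0.0088, 0.2998]
tool_rot: [-3.14, -0.009, -0.141]
force: [-6.0, 4.0, 2.4]
grip_width: 0.0175
```

```bash
python3 rows.py 1.3 1.65 12
```

```text
t 27.43 q 1.296 r 49.9 y 0.2 Ft -4.08 Fr -5.65 F [-6.02  3.97  2.39] M [0.8  1.3  0.18] g 0.0175 yaw [-3.14  -0.009 -0.141]
[[[0.06, -0.02, -0.16, 0], [0.1, -0.04, -0.3, 0], [0.12, -0.04, -0.44, 0], [0.16, -0.04, -0.58, 0], [0.18, -0.04, -0.72, 0], [0.18, -0.04, -0.88, 0], [0.2, -0.04, -1.02, 0], [0.2, -0.04, -1.16, 0], [0.2, -0.04, -1.32, 0], [0.2, -0.04, -1.46, 0], [0.2, -0.04, -1.6, 0], [0.2, -0.04, -1.76, 0]]]
```

>>> {"api": "step_arm", "payload": {"plan": [[[0.02,0,-0.16,0],[0.06,-0.02,-0.3,0],[0.08,-0.02,-0.46,0],[0.1,-0.02,-0.6,0],[0.12,-0.02,-0.76,0],[0.14,-0.02,-0.92,0],[0.14,-0.02,-1.08,0],[0.14,-0.02,-1.24,0],[0.14,-0.02,-1.4,0],[0.14,-0.02,-1.54,0],[0.14,-0.02,-1.66,0],[0.14,-0.02,-1.74,0]]]}}

```text
clock: 28.43
position: [0.5524, -0.009, 0.283]
tool_rot: [-3.14, -0.01, -0.141]
force: [-5.4, 3.7, 6.0]
grip_width: 0.0179
```

```bash
python3 - <<'E'
from rows import *
st()
f=bot.grab_frame("wrist");cv2.imwrite("pics/w3.png",f["pixels"])
g=bot.grab_frame("side");cv2.imwrite("pics/s3.png",cv2.resize(g["pixels"][200:400,230:430],None,fx=3,fy=3,interpolation=cv2.INTER_CUBIC))
h=bot.grab_frame("scene");cv2.imwrite("pics/c3.png",cv2.resize(h["pixels"][180:350,300:490],None,fx=3.4,fy=3.4,interpolation=cv2.INTER_CUBIC))
# predicted pixels of sleeve tip / root for several q
ax=np.array([.5035,-.0018,0])+.062*np.array([.1494,.9888,0]);ax[2]=.13
for q in(1.5,1.65,1.8):
  for nm,k in(("w",f),("s",g),("c",h)):
    o=[]
    for y in(-.016,-.088):
      P=ax+y*np.array([.1494,.9888,0])+.05*(np.sin(q)*X+np.cos(q)*Z);p=k["mtx"]@(k["R"]@P+k["t"]);o.append((p[:2]/p[2]).round(1).tolist())
    print(q,nm,o)
E
python3 fit.py|head -3
```

```text
t 28.43 q 1.636 r 49.8 y 0.2 Ft -5.64 Fr -6.27 F [-5.39  3.73  6.04] M [0.9  1.15 0.1 ] g 0.0179 yaw [-3.14  -0.01  -0.141]
1.5 w [[320.8, 228.2], [318.9, 415.8]]
1.5 s [[314.3, 290.0], [321.9, 263.8]]
1.5 c [[364.9, 256.5], [348.8, 240.2]]
1.65 w [[320.4, 222.2], [318.6, 401.8]]
1.65 s [[314.3, 292.6], [321.9, 266.4]]
1.65 c [[364.8, 259.2], [348.8, 242.8]]
1.8 w [[316.8, 216.8], [315.6, 389.2]]
1.8 s [[314.8, 295.2], [322.4, 269.0]]
1.8 c [[365.1, 261.8], [349.1, 245.3]]
all [-4.99  4.16 -1.53] amp 0.222 qlow 1.218 [-1.7 -0.1  1.   0.6  0.6 -0.4 -0.6 -1.6 -2.4 -3.6 -3.5 -2.2 -1.9 -0.7
 -1.1 -1.3  0.5  1.8  2.5  3.2  2.8  1.9 -8.2 -8.6 -8.7]
fwd [-6.2   5.11  0.29] amp 0.256 qlow 1.627 [-0.4  0.1  0.5 -0.2 -0.  -0.5  0.3  0.2  0.3 -0.4 -0.3  0.5 -0.1]
```

View pics/w3.png

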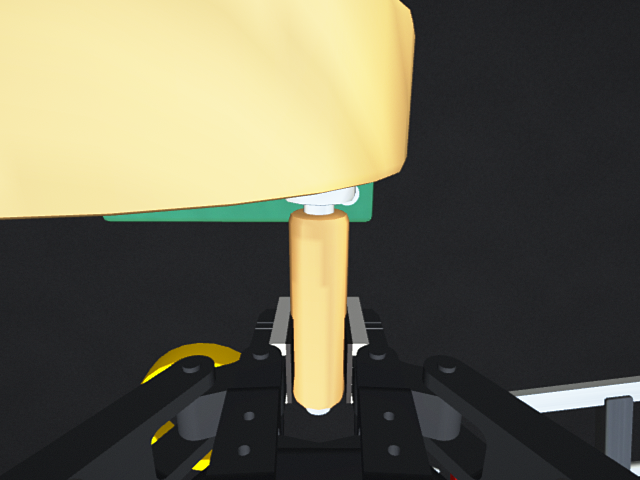

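View pics/s3.png

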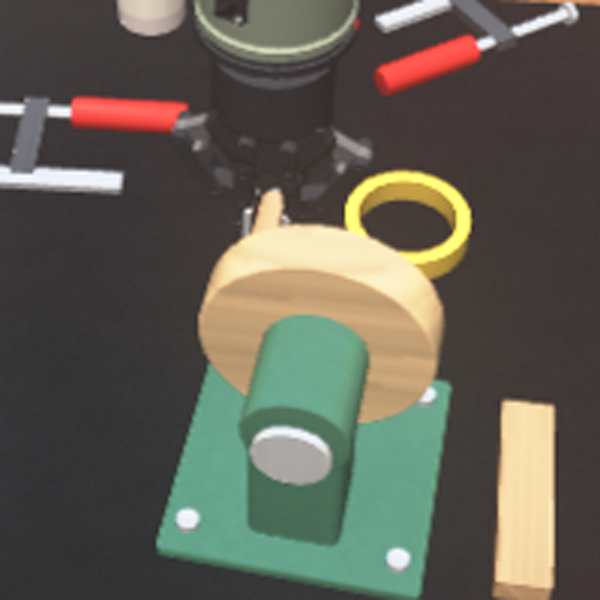

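View pics/c3.png

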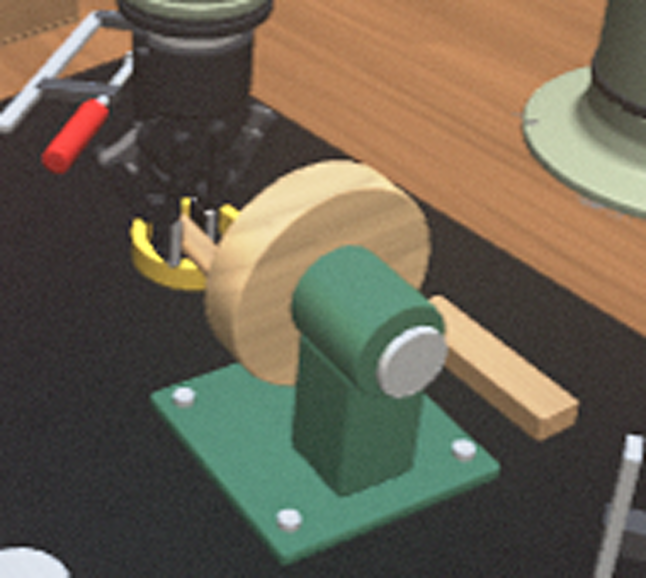

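```bash
sed -i 's/1. if t<16.5 else -1./1. if (t<16.5 or t>26) else -1./' fit.py; python3 fit.py
python3 - <<'E'
from rows import *
print(st(False)["joint_efforts"].round(1))
E
```

```text
all [-6.04  5.01  0.48] amp 0.252 qlow 1.666 [-0.4  0.1  0.3 -0.5 -0.4 -0.9 -0.1 -0.1  0.1 -0.5 -0.3  0.6 -0.   0.1
  0.1 -0.5  0.2  0.5  0.1  0.2 -0.4 -0.7  0.7  0.3  0.4]
fwd [-6.09  5.17  0.48] amp 0.26 qlow 1.664 [-0.5 -0.   0.2 -0.5 -0.3 -0.8  0.1  0.1  0.3 -0.3 -0.2  0.6 -0.1  0.6
  0.3  0.5]
rev [-5.9   4.66  0.55] amp 0.235 qlow 1.689 [ 0.4  0.2 -0.7 -0.   0.3  0.   0.2 -0.1 -0.3]
all [-6.04  5.01  0.48] amp 0.252 qlow 1.666 [-0.3  0.1  0.3 -0.5 -0.4 -0.9 -0.  -0.1  0.1 -0.5 -0.3  0.6 -0.   0.1
  0.1 -0.6  0.2  0.5  0.2  0.2 -0.5 -0.8  0.7  0.3  0.4]
fwd [-6.08  5.2   0.48] amp 0.261 qlow 1.663 [-0.4 -0.   0.2 -0.6 -0.3 -0.7  0.2  0.2  0.3 -0.3 -0.2  0.6 -0.1  0.6
  0.3  0.5]
rev [-5.88  4.61  0.56] amp 0.232 qlow 1.693 [ 0.4  0.1 -0.7 -0.   0.3  0.   0.2 -0.1 -0.3]
all [-6.05  5.01  0.47] amp 0.252 qlow 1.664 [-0.5  0.1  0.4 -0.5 -0.4 -0.9 -0.1 -0.   0.1 -0.5 -0.4  0.5 -0.1 -0.
 -0.  -0.6  0.2  0.4  0.1  0.1 -0.5 -0.8  0.6  0.2  0.3]
fwd [-6.14  5.18  0.49] amp 0.26 qlow 1.666 [-0.5  0.   0.3 -0.5 -0.3 -0.8  0.1  0.2  0.4 -0.3 -0.3  0.6 -0.1  0.6
  0.2  0.4]
rev [-5.82  4.63  0.55] amp 0.233 qlow 1.689 [ 0.4  0.1 -0.6 -0.   0.3  0.   0.2 -0.2 -0.2]
t 28.58 q 1.638 r 49.7 y 0.2 Ft -2.73 Fr -4.94 F [-4.13  4.43  3.05] M [0.87 0.84 0.1 ] g 0.0179 yaw [-3.14  -0.009 -0.141]
[  2.2 -86.3   4.9 -28.8   0.8  -1.2  -0.1]
```

The combined fit gives q_low≈1.66 and the wheel is at 1.638. I'll nudge it 1 mm, ease the side load, and let it settle.

>>> {"api": "step_arm", "payload": {"plan": [[[-0.02,-0.02,-0.06,0],[-0.04,-0.02,-0.12,0],[-0.04,-0.02,-0.16,0],[-0.04,-0.02,-0.16,0],[-0.04,-0.02,-0.14,0],[-0.04,-0.02,-0.12,0],[-0.04,-0.02,-0.12,0],[-0.04,-0.02,-0.12,0],[-0.04,-0.02,-0.12,0],[-0.04,-0.02,-0.12,0]]]}}

```text
clock: 29.42
position: [0.5522, -0.0091, 0.2822]
tool_rot: [-3.14, -0.01, -0.141]
force: [-3.0, 5.8, 0.4]
grip_width: 0.0176
```

>>> {"api": "step_arm", "payload": {"plan": [[[0,0,0,0],[0,0,0,0],[0,0,0,0],[0,0,0,0],[0,0,0,0],[0,0,0,0]]]}}

```text
clock: 29.92
position: [0.5522, -0.0091, 0.2824]
tool_rot: [-3.14, -0.01, -0.141]
force: [-2.9, 3.6, -2.4]
grip_width: 0.0171
```

Run:
```python
from rows import *
s=st(False);print(abs(s["qd"]).max())
g=bot.grab_frame("scene");cv2.imwrite("pics/c4.png",g["pixels"])
```

```text
t 29.92 q 1.65 r 49.6 y 0.1 Ft 2.7 Fr -3.16 F [-2.85  3.61 -2.44] M [0.86 0.66 0.04] g 0.0171 yaw [-3.14  -0.01  -0.141]
0.0025289274469924047
```

View pics/c4.png

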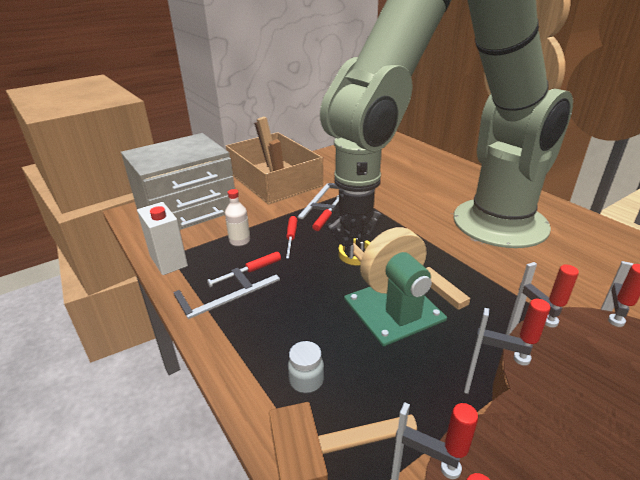

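The gripper still holds the handle at about (355,250). The jar (306,367), the bottle (237,222), both clamps and the caul (447,287) are where they started. The arm is at rest with only about 4 N of load on it, well under what the drag can hold.

Run:
```python
from h import *
print(bot.job_done())
```

```text
the job is handed in; nothing more can be done
None
```

I turned the wheel just over one whole turn by its crank handle, then brought the heavy side straight down. I handed the job in at about 30 s with the gripper still holding the handle and the wheel at rest; `bot.job_done()` gives no verdict.

- **Feel:** I turned from q ≈ -1.03 to 5.5, then back to 0.4, then forward to the final angle. The force fit gives a drag of about 0.30 N m and an imbalance of about 0.25 N m, both within the values you gave.
- **Heavy side:** the forward and reverse fits put it straight down at q ≈ 1.66 and 1.69. The spread across all fits was about ±0.04 rad.
- **Final position:** the measured angle was q ≈ 1.65, about 0.01 rad from the combined fit. Just before a last 1 mm nudge, the side camera agreed to within a pixel or two. In the wrist camera the wheel end of the sleeve was about 10 pixels off the prediction.
- **Load on the wheel:** joint speeds were near zero, with about 3 N left along the handle's path. The drag alone can hold about 6 N.
- **Radial force:** it reached about 12 N on the way round because my circle centre was about 1 mm off. I corrected it as I went, and it was about 3 N at the end.
- **Other things:** the last scene picture shows the items visible in it where they were at the start. The gripper partly hides the tape there, but the side view shortly before showed it undisturbed.

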